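Ready the mini kebab roaster and hold its spit in both bearings

ROBOT

A 6-joint arm with a two-finger parallel gripper is mounted at the origin on a cart in front of the work surface, level with it; the furniture and walls round the work are solid. World frame = base frame: x ahead of the robot, y to its left, z up, the work surface at z = 0. Lengths are in m, angles in rad, forces in N, time in s.
With the tool pointing down it reaches from about 0.375 to 0.9 m from the base axis. Payload 3.1 kg.
Tool frame: the origin (TCP) lies midway between the tips of the shut fingers; the grasp point (between the pads) lies 19 mm behind it; z points along the fingers, y is the line along which they close (so a half turn about z gives the same grasp; the last joint's range is limited). The gripper opens to 85 mm and grips with 20 to 120 N. Pads are 22 mm wide; open, the fingers measure 114 mm over their backs; the gripper's body (76 mm by 85 mm) begins 54 mm behind the grasp point. The pads swing forward as they close: fully open they stand 13 mm farther back than shut.
Start: joints at [1.149, 0.527, 1.433, -0, 1.181, -0.178], TCP at [0.151, 0.607, 0.231] pointing down, gripper open.
Joint ranges: [-3.08, 3.08], [-0.75, 2.2], [0.22, 2.44], [-1.43, 4.57], [0, 2.65], [-2.85, 2.85]. Speed limits (rad/s): [2.79, 2.79, 3.14, 3.14, 3.14, 3.14].

INTERFACE

Orientations are given as a unit quaternion [x, y, z, w].
In Python, from station import manip gives the robot as it stands.
- The arm moves only by the tool step_arm, never from a script. Its argument "targets" is text: rows parted by semicolons, each of 4 numbers parted by spaces: the shift along the tool's x, y, z in mm, then the turn about the tool's z in degrees. A call has 1 to 12 rows; each row is the pose to reach, as a shift and turn from the pose commanded when the call began, along the tool's axes at that moment; what a row does not reach only later rows make up. A row lasts 1/10 s, in which the tool goes at most 50 mm and 8.59 degrees, less where a joint would pass 70% of its speed; a pose out of reach is approached as far as the arm can. A call with a gripper value outside its range is refused whole. "gripper" is the closure, from 0 (fully open) to 1 (shut), set as the call begins (left out, the last holds). The fingers move at their own pace and stop on an object; "squeeze" is the grip in N (left out, the last holds). Time passes only in rows, so rows that repeat a pose let the fingers close. It gives the time, the measured TCP pose, the force, the opening and the grip force at its end, in the units of the state.
- manip.sense(): the state, without advancing time (a new reading comes with each control period).
- manip.snapshot(name): name is "scene" or "side" or "wrist"; returns the picture (384x512x3 uint8, red, green, blue); there is no depth.
- manip.get_calibration(name): a dict with "fov_y" (degrees; the focal length in pixels is half the picture's height over the tangent of half this angle, whatever the lens; pixels are square), "cx", "cy" (the principal point, pixels), "extrinsics" (4x4, takes a point from camera to world coordinates); the wrist camera has in their place "tool_from_camera" (4x4, takes a point from camera to tool coordinates, whose origin is the TCP and whose axes are the flange's). Camera axes: x right, y down, z forward; pixel columns grow to the right and rows downward; lengths in m; the calibration is good to about 2 mm. A picture is of the moment at which its call begins: read the wrist's pose just before it. get_calibration takes no time and is no camera call.
- manip.sign_off(): hands the job in; it is judged then, once.
Trained networks look in the newest picture that a camera, given by its name, has taken for a name from the list of things; names that differ only in an ending like _2 or _b are one class to them, and where a whole thing is asked for, a point or a joint stands for the part that bears it (a point fixed in the world has none). Each returns a list of dicts, best first, with "p" (0 to 1); they miss things now and then, are a little off and sometimes report something else, mostly with a low value. They report only what shows in the picture. A call takes as long as a camera call. They do not tell look-alikes from the thing itself.
- manip.recognise(camera, query): "position" ([column, row] in pixels, amid what is visible of it).
- manip.masks_of(camera, query): "pixels" (384x512 bool, what is visible of it) and "position" ([column, row] in pixels, amid what is visible of it).
- manip.mark_of(camera, query): "position" ([column, row] in pixels: a listed point, or the origin of a listed thing).
The state is a dict: "t": time; "q": joint angles; "qd": joint speeds; "tau": joint torques, N m; "tcp_pos": TCP position; "tool_rot": TCP orientation; "force": force on the tool from outside, world axes, zero at the start; "ft_torque": the same for the moment, N m; "finger_gap": opening from 0.0 (shut) to 1.0 (fully open); "gripper_force": force on a finger pad.
Only numpy, scipy, OpenCV 4.12 (cv2) and the standard library are available. Lean on these libraries where they do the work, as an engineer would, in place of code of your own. Each camera call takes 0.05 s, during which the arm holds its last target. There are 200 camera calls.

TASK

Get the small red kebab roaster ready: first twist the spring-return start knob on top of it clockwise (seen from above) to its stop and let go, so that it springs back. Then lift the spit out of its wooden rack by the handle and thread it, point down, through the upper and then the lower brass ring, until the point is well out below the lower ring but still off the base plate. The retaining clip is not on yet, so finish while holding the spit still there by its handle, upright and through both rings, for a colleague to clip it; leave the shaker, lemon, tin and jar where they are.

Things in the scene. Friction and masses are not known exactly. Their poses are not given: they have to be found in the camera images.
- roaster: mini kebab roaster, fixed (in mm). Origin: centre of underside. Base plate 100 (x) x 210 (y), top at height 12. Red housing 86 x 88, centred at own y +55, top at 120, knob on it. Two arms from its -y side carry two brass rings on one vertical axis at own x 0, y -55: upper ring at heights 98 to 114, lower 50 to 66 (arms lie at 50-58, 98-106). Free from 50 down to the base plate
- upper_ring (a point): centre of the upper ring's mouth (top), 114 mm above the roaster's underside. Each ring: bore 14 mm through the lower 8 mm, then a funnel widening to 27 mm at the mouth; outside 36 mm, height 16 mm
- lower_ring (a point): centre of the mouth (top) of the lower ring, 66 mm above the roaster's underside, 48 mm straight below the upper mouth; same ring
- start_knob (a joint): angle of the black start knob, rad: 0 at rest, grows clockwise seen from above, hard stop at 1.2. A soft spring (about 0.1 N m at the stop) turns it back to 0 when let go, in about half a second
- knob_grip (a point): grip point on the knob's vertical axis, 148 mm above the roaster's underside, 9 mm below the knob's top. The grip is an upright bar 44 long, 11 thick, heights 129 to 157 mm, long along this point's x axis (the roaster's x at rest), on a round skirt of 44 mm diameter; a white line marks one end
- spit: loose spit, 176 mm long, about 0.12 kg, origin at the point, z axis along it to the handle. Steel shaft 10 mm diameter, 110 mm long below the collar, last 9 mm tapering to 5 mm; collar 34 mm diameter, 110 to 116 mm from the point; dark wooden handle 20 x 20 mm square, sides along own x and y, 116 to 176 mm from the point
- spit_tip (a point): the point (lower end) of the spit
- spit_handle (a point): middle of the spit's handle, 146 mm above the point, the place to grip
- rack: wooden spit rack, fixed: round foot of 84 mm, four thin steel posts, square top 62 x 62 mm, its upper face 125 mm above the origin (centre of underside), 20 mm hole in the middle. The spit hangs upright in it, collar on the top, point 15 mm above the rack's underside, handle at heights 131 to 191 mm; lift it 115 mm or more to free it
- shaker: bystander: whitish salt shaker, 44 mm diameter, 90 tall, stands between roaster and rack; origin at the centre of its underside
- lemon: bystander: yellow lemon, 83 x 58 x 58, farther back; origin at its underside
- tin: bystander: low food tin, 87 mm diameter, 40 tall, farther back; origin at the centre of its underside
- jar: bystander: small spice jar with ochre lid, 55 mm diameter, 70 tall, farther back; origin at the centre of its underside
Things that resemble listed ones, but are neither listed nor needed, are in the scene too. Of the things shaped like the spit, the steel one is meant.

How it is judged:
On the way, in this order (a step that is already met when the one before it is completed fails the run):
1. the knob is twisted to its stop (value of joint start_knob above 1.1 rad), for 0.1 s.
2. the knob is let go and has sprung back (value of joint start_knob below 0.12 rad and contact force between the fingers and start_knob below 0.3 N), for 0.2 s.
3. the spit's point is in the upper ring and not yet in the lower one (horizontal distance between spit_tip and upper_ring below 0.007 m and z of spit_tip in the frame of upper_ring below -0.008 m and z of spit_tip in the frame of lower_ring above -0.008 m and angle between the z axis of spit and the z axis of roaster, either way round below 0.2 rad), for 0.05 s.
At the end, for the whole second after the job is handed in: spit gripped (over 1 N), still, within 0.12 rad of upright, through both rings: point within 7 mm of their axis, 4 mm or more below the lower ring, 2.5 mm or more off the base plate; knob within 0.12 rad of rest; shaker, lemon, tin and jar within 25 mm of their starts (horizontal distance between spit_tip and lower_ring below 0.007 m and angle between the z axis of spit and the z axis of roaster, either way round below 0.12 rad and angle between spit's own z axis and vertical below 0.12 rad and z of spit_tip in the frame of roaster between 0.0145 and 0.046 m and contact force between the fingers and spit above 1 N and linear speed of spit below 0.02 m/s and value of joint start_knob below 0.12 rad and distance of each of shaker, lemon, tin, jar from where it was at the start of the episode below 0.025 m); the arm keeps its last pose, push and grip.
It fails at once if the shaker is knocked over or pushed away (distance of shaker from where it was at the start of the episode above 0.025 m or angle between shaker's own z axis and vertical above 0.4 rad).
It fails at once if the lemon is knocked over or pushed away (distance of lemon from where it was at the start of the episode above 0.025 m).
It fails at once if the tin is knocked over or pushed away (distance of tin from where it was at the start of the episode above 0.025 m or angle between tin's own z axis and vertical above 0.4 rad).
It fails at once if the jar is knocked over or pushed away (distance of jar from where it was at the start of the episode above 0.025 m or angle between jar's own z axis and vertical above 0.4 rad).
It also fails if it takes over 64 s, if anything falls off the work surface, if the arm or the gripper's body presses on something with over 40 N, if the wrist force passes 120 N, or if a joint passes its speed limit or range.

## Working session

There is one attempt and no reset: what is moved stays moved. The work goes in short steps, Python scripts to look and compute and a tool call to move; the robot and the scene stay as the last step left them, time stands still between calls to the robot, and variables do not carry over. Pictures are saved under pics/ and viewed, at most 10 in all, crops included, and the job is handed in when it is done.

Besides the shell and the picture viewer there is one more tool, called after "Call:" by a JSON object that holds its "fn" and its "kwargs", one argument or row to a line. step_arm: Moves the arm, as the interface text tells. Its arguments: {"type":"object","properties":{"targets":{"type":"string"},"gripper":{"type":"number"},"squeeze":{"type":"number"}},"required":["targets"]}

```bash
mkdir -p pics; ls; cat > h.py <<'E'
import numpy as np, cv2
from station import manip
from scipy.spatial.transform import Rotation as R
def save(cam,name):
    im=manip.snapshot(cam); cv2.imwrite('pics/'+name,im[:,:,::-1]); return im
def ray(cam,px,s=None):
    c=manip.get_calibration(cam); f=192/np.tan(np.radians(c['fov_y']/2))
    d=np.array([(px[0]-c['cx'])/f,(px[1]-c['cy'])/f,1])
    if 'extrinsics' in c: T=np.array(c['extrinsics'])
    else:
        s=s or manip.sense(); T=np.eye(4); T[:3,:3]=R.from_quat(s['tool_rot']).as_matrix(); T[:3,3]=s['tcp_pos']; T=T@np.array(c['tool_from_camera'])
    return T[:3,3],T[:3,:3]@d
def atz(cam,px,z,s=None):
    o,d=ray(cam,px,s); return o+d*(z-o[2])/d[2]
def tri(l):
    A=np.zeros((3,3));b=np.zeros(3);
    for o,d in l:
        d=d/np.linalg.norm(d);P=np.eye(3)-np.outer(d,d);A+=P;b+=P@o
    p=np.linalg.solve(A,b); return p,[np.linalg.norm(np.cross(p-o,d/np.linalg.norm(d))) for o,d in l]
E
python3 - <<'E'
from h import *
a=save('scene','a.png'); b=save('side','b.png')
c=save('wrist','c.png')
cv2.imwrite('pics/ab.png',cv2.resize(np.hstack([a,b])[:,:,::-1],(800,300)))
print(manip.sense())
for cam in ['scene','side','wrist']:
    k=manip.get_calibration(cam); print(cam,k)
    for q in ['upper_ring','lower_ring','knob_grip','spit_tip','spit_handle','rack','roaster','shaker','lemon','tin','jar']:
        print(q,[(np.round(r['position'],1).tolist(),round(r['p'],2)) for r in manip.mark_of(cam,q)])
E
```

```text
pics
{'t': 0.15, 'q': array([ 1.14857615e+00,  5.28272575e-01,  1.43364067e+00,  4.76575498e-05,
        1.18138699e+00, -1.78497610e-01]), 'qd': array([-0.00037518, -0.00315836, -0.00528727, -0.00076326,  0.00037689,
        0.00100024]), 'tau': array([ 9.12102441e-04, -4.42744088e+01, -1.78275776e+01, -2.53965036e-04,
        5.54991871e-03,  2.58170343e-05]), 'tcp_pos': array([0.15054702, 0.60602088, 0.23053576]), 'tool_rot': array([ 1.21568851e-01,  9.92582634e-01, -8.09046220e-04, -2.73655401e-04]), 'force': array([-0.1282803 , -0.5103686 , -0.06351488]), 'ft_torque': array([-0.04607906,  0.01084744,  0.0038341 ]), 'gripper_force': 0.0, 'finger_gap': 0.9999046171442137}
scene {'fov_y': 43.21766296628148, 'cx': 259.3921667766569, 'cy': 192.37672548977582, 'extrinsics': array([[ 0.80261044, -0.37086492,  0.46719984, -0.01698908],
       [-0.59641175, -0.5126711 ,  0.61762559, -0.82490491],
       [ 0.01046419, -0.77435622, -0.63266337,  0.95696147],
       [ 0.        ,  0.        ,  0.        ,  1.        ]])}
upper_ring [([295.3, 271.2], 0.64), ([295.8, 213.6], 0.28)]
lower_ring
[... 1030 characters left out ...]
0.6], 0.76)]
shaker [([295.2, 219.6], 0.89)]
lemon [([208.9, 210.5], 0.66)]
tin [([193.9, 261.2], 0.92)]
jar [([221.5, 169.2], 0.58)]
wrist {'fov_y': 68.1188044764947, 'cx': 258.5696510548399, 'cy': 199.46637614058352, 'tool_from_camera': array([[-9.75203267e-04, -9.64636555e-01, -2.63581799e-01,
         6.74961014e-02],
       [ 9.99999492e-01, -1.00814740e-03, -1.02698080e-05,
        -6.51671760e-05],
       [-2.55822674e-04, -2.63581675e-01,  9.64637048e-01,
        -1.43523389e-01],
       [ 0.00000000e+00,  0.00000000e+00,  0.00000000e+00,
         1.00000000e+00]])}
upper_ring []
lower_ring []
knob_grip []
spit_tip []
spit_handle []
rack []
roaster []
shaker []
lemon []
tin []
jar []
```

View pics/a.png

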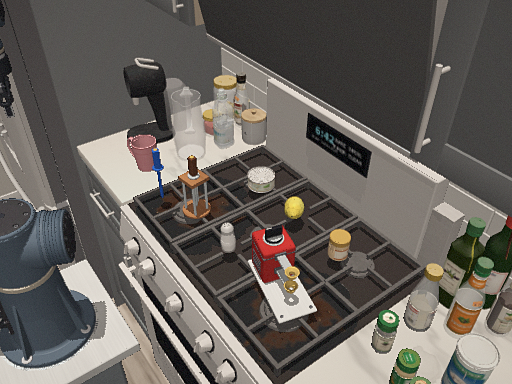

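View pics/b.png

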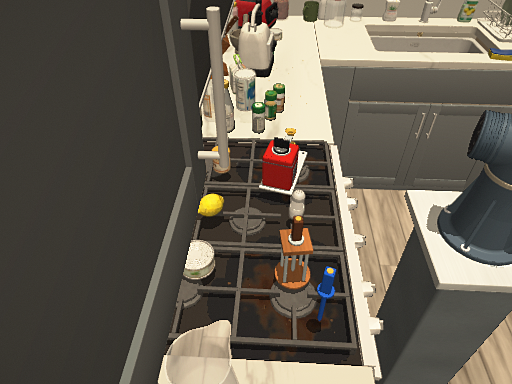

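The spit candidates in the scene picture are the dark-handled one in the wooden rack at (192,165) and a blue one at (157,160). The one in the rack fits: it has a steel shaft and a dark wooden handle, while the other is blue all over. I'll triangulate both views and confirm the choice in a crop.

```bash
python3 - <<'E'
from h import *
P=dict(upper=((295.3,271.2),(292.4,125.8)),lower=((289,284.7),(288.4,142.2)),knob=((275.3,232.1),(280.3,139.4)),tip=((198.8,207.1),(295.1,266.4)),handle=((190.1,166.8),(298.9,227.9)),rack=((198.2,210.2),(293.3,271.6)),bluetip=((161.5,195.4),(319.5,318.9)),roaster=((282.1,281.9),(285.1,170.6)),shaker=((233.9,246.4),(295.2,219.6)),lemon=((292.3,214.6),(208.9,210.5)),tin=((264.5,183.8),(193.9,261.2)),jar=((333.8,254.0),(221.5,169.2)))
for k,(a,b) in P.items():
    p,e=tri([ray('scene',a),ray('side',b)]); print(k,p.round(4),np.round(e,4))
a=cv2.imread('pics/a.png');b=cv2.imread('pics/b.png')
cv2.imwrite('pics/crop.png',np.hstack([cv2.resize(a[140:240,130:230],(390,390),interpolation=2),cv2.resize(a[215:325,235:345],(390,390),interpolation=2)]))
E
```

```text
upper [ 0.4913 -0.2855  0.1232] [0.0044 0.0044]
lower [ 0.4941 -0.2734  0.0676] [0.0025 0.0025]
knob [ 0.5236 -0.1767  0.1459] [0.0006 0.0006]
tip [0.4867 0.1451 0.0152] [0.0055 0.0055]
handle [0.4837 0.156  0.1596] [0.0006 0.0006]
rack [ 4.883e-01  1.498e-01 -3.000e-04] [0.0037 0.0037]
bluetip [0.4332 0.2701 0.0041] [0.0009 0.0009]
roaster [ 0.51   -0.217   0.0062] [0.0075 0.0075]
shaker [ 0.486  -0.0291 -0.0084] [0.0113 0.0113]
lemon [ 0.7095 -0.0322  0.0017] [0.0035 0.0035]
tin [7.262e-01 1.340e-01 2.000e-04] [0.0019 0.0019]
jar [ 0.6997 -0.2181 -0.0033] [0.0014 0.0014]
```

View pics/crop.png

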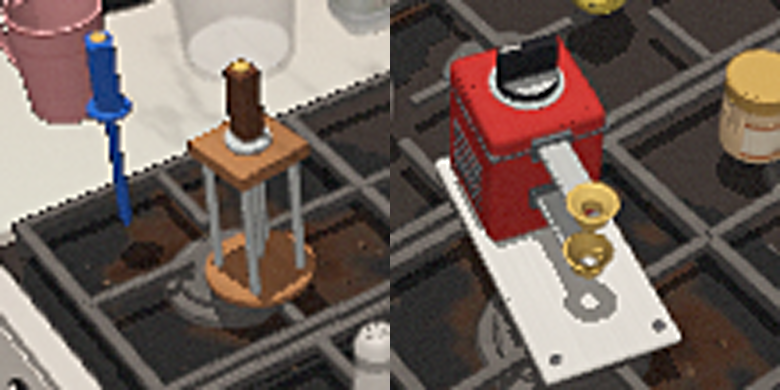

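The crop confirms it: left, the steel spit with the dark handle sits in the rack, next to the all-blue decoy. Right, the roaster has its knob at about (275,232) and its brass rings at about (292,271) and (291,285). The knob-to-ring distance measures 108 mm against 110 mm, and the heights agree, with the roaster yaw at about -0.29. I'll move above the roaster now.

Call:
{"fn": "step_arm", "kwargs": {
  "targets": "-40 -35 -50 0;-80 -70 -70 0;-120 -105 -70 0;-160 -140 -70 0;-200 -175 -70 0;-240 -210 -70 0;-275 -240 -70 0;-305 -265 -70 0;-328 -285 -70 0;-350 -328 -70 0;-372 -370 -70 0;-395 -412 -70 0",
  "gripper": 0
}}

```text
t: 3.0
tcp_pos: [0.435, 0.1093, 0.3015]
tool_rot: [0.122, 0.993, 0.0, 0.0]
force: [-0.4, 0.8, 0.5]
finger_gap: 1.0
gripper_force: 0.0
```

Call:
{"fn": "step_arm", "kwargs": {
  "targets": "-25 -45 0 0;-50 -90 0 0;-75 -135 0 0;-100 -180 0 0;-125 -225 0 0;-140 -260 0 0;-148 -283 0 0;-148 -283 0 0;-148 -283 0 0;-148 -283 0 0"
}}

```text
t: 4.0
tcp_pos: [0.5096, -0.1977, 0.3012]
tool_rot: [0.121, 0.993, 0.0, -0.0]
force: [-0.3, 0.1, 0.3]
finger_gap: 1.002
gripper_force: 0.0
```

```bash
python3 - <<'E'
from h import *
s=manip.sense(); print(s['t'],s['tcp_pos'],s['q'],s['tool_rot'])
save('wrist','d.png')
for q,z in [('upper_ring',.114),('lower_ring',.066),('knob_grip',.148),('roaster',0)]:
    print(q,[(np.round(r['position'],1).tolist(),round(r['p'],2),atz('wrist',r['position'],z,s).round(4)) for r in manip.mark_of('wrist',q)])
E
```

```text
4.0 [ 0.50958477 -0.19773117  0.30123713] [-5.74862566e-01  3.44135533e-01  1.54150102e+00  4.31935086e-04
  1.25699027e+00 -1.90290560e+00] [ 1.21145100e-01  9.92634653e-01  4.11163148e-04 -3.74841193e-04]
upper_ring [([191.2, 183.5], 0.93, array([ 0.4932, -0.2761,  0.114 ]))]
lower_ring [([199.5, 174.9], 0.57, array([ 0.4917, -0.2753,  0.066 ]))]
knob_grip [([287.5, 187.7], 0.63, array([ 0.5175, -0.1677,  0.148 ]))]
roaster [([244.1, 169.4], 0.85, array([ 0.5086, -0.2208,  0.    ]))]
```

View pics/d.png

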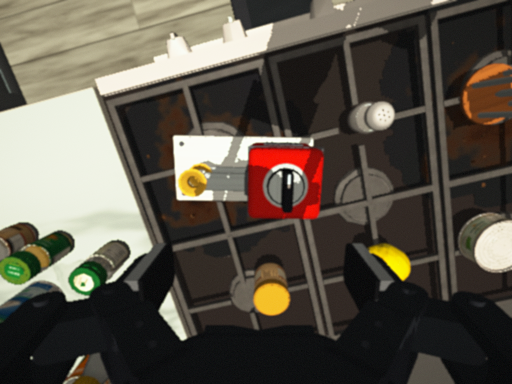

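The wrist picture shows the knob bar centred at about (288,190), the upper ring at (191,183) and the shaker at (372,117). The ring-to-knob distance is 110.6 mm, as it should be, and the roaster yaw is about -13°. I'll go down onto the knob and grip it.

Call:
{"fn": "step_arm", "kwargs": {
  "targets": "0 20 45 -1;0 31 90 -1;0 31 125 -1;0 31 150 -1;0 31 167 -1;0 31 167 -1;0 31 167 -1"
}}

```text
t: 4.95
tcp_pos: [0.5178, -0.1688, 0.1346]
tool_rot: [0.113, 0.994, -0.0, 0.0]
force: [0.7, 0.1, 0.1]
finger_gap: 0.999
gripper_force: 0.0
```

Call:
{"fn": "step_arm", "kwargs": {
  "targets": "0 0 0 0;0 0 0 0;0 0 0 0;0 0 0 0;0 0 0 0;0 0 0 0;0 0 0 0;0 0 0 0",
  "gripper": 1,
  "squeeze": 40
}}

```text
t: 5.75
tcp_pos: [0.5177, -0.1681, 0.1348]
tool_rot: [0.114, 0.994, 0.001, 0.0]
force: [0.0, 5.5, 5.1]
finger_gap: 0.121
gripper_force: 41.2
```

Call:
{"fn": "step_arm", "kwargs": {
  "targets": "0 0 0 8.5;0 0 0 17;0 0 0 25.5;0 0 0 34;0 0 0 42.5;0 0 0 51;0 0 0 59;0 0 0 66;0 0 0 71;0 0 0 71;0 0 0 71;0 0 0 71"
}}

```text
t: 6.95
tcp_pos: [0.5211, -0.1653, 0.1348]
tool_rot: [0.669, 0.743, 0.004, 0.001]
force: [10.5, 14.8, 2.4]
finger_gap: 0.123
gripper_force: 39.7
```

```bash
python3 - <<'E'
from h import *
s=manip.sense(); print(s['ft_torque'],s['force'],R.from_quat(s['tool_rot']).as_matrix()[:2,1],s['q'],s['gripper_force'])
E
```

```text
[ 2.33310052 -1.67143599  0.19914616] [10.4595125  14.7553157   2.36053342] [0.99456143 0.10383121] [-0.51616785  0.55696667  1.72356785  0.01093625  0.85695898 -0.62735117] 39.71961736679077
```

Call:
{"fn": "step_arm", "kwargs": {
  "targets": "2 3 0 3;3 3 0 5;3 3 0 5;3 3 0 5"
}}

```text
t: 7.35
tcp_pos: [0.5214, -0.1651, 0.1349]
tool_rot: [0.699, 0.715, 0.001, 0.001]
force: [4.0, 6.0, 4.5]
finger_gap: 0.121
gripper_force: 52.5
```

```bash
python3 - <<'E'
from h import *
s=manip.sense(); print(s['ft_torque'],s['force'],R.from_quat(s['tool_rot']).as_matrix()[:2,1],s['tau'][5],s['tcp_pos'])
save('scene','e.png'); a=cv2.imread('pics/e.png'); cv2.imwrite('pics/e2.png',cv2.resize(a[180:300,210:340],(780,720-120)))
E
```

```text
[ 0.95763851 -0.52977696  1.0867495 ] [4.00553367 5.98951088 4.47168701] [0.99972028 0.02353892] 1.1243243515491486 [ 0.52140662 -0.16509181  0.13488214]
```

View pics/e2.png

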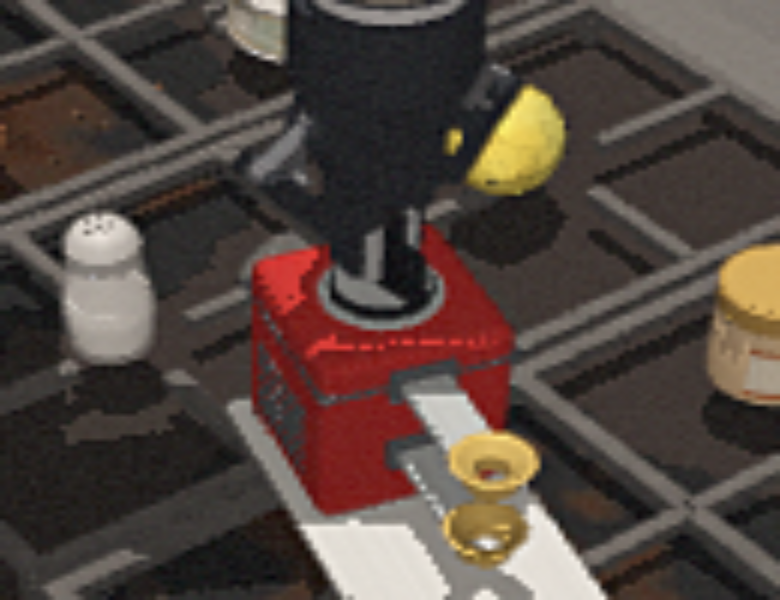

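The moment rose to 1.1 N m, so the knob is at its stop. The picture shows the fingers on the knob and nothing disturbed: shaker at (110,290), rings at (493,465) and (485,530) in the crop. I'll release it and lift.

Call:
{"fn": "step_arm", "kwargs": {
  "targets": "0 0 0 0;0 0 0 0;0 0 0 0;0 0 0 0;0 0 0 0;0 0 0 0;0 0 0 0;0 0 0 0;0 0 -40 0;0 0 -80 0;0 0 -110 0;0 0 -110 0",
  "gripper": 0
}}

```text
t: 8.6
tcp_pos: [0.5229, -0.167, 0.249]
tool_rot: [0.701, 0.714, 0.001, 0.005]
force: [1.0, -0.1, 0.0]
finger_gap: 1.0
gripper_force: 0.0
```

```bash
python3 - <<'E'
from h import *
s=manip.sense(); print(s['t'],s['tcp_pos'],s['q'])
print(R.from_quat(s['tool_rot']).as_matrix().round(3))
save('wrist','f.png')
for q,z in [('upper_ring',.114),('lower_ring',.066),('knob_grip',.148),('roaster',0)]:
    print(q,[(np.round(r['position'],1).tolist(),round(r['p'],2),atz('wrist',r['position'],z,s).round(4)) for r in manip.mark_of('wrist',q)])
E
```

```text
8.6 [ 0.52288565 -0.16700742  0.24900738] [-5.12779250e-01  3.99612699e-01  1.61153920e+00  1.98070260e-06
  1.11997652e+00 -5.31051613e-01]
[[-0.018  1.     0.009]
 [ 1.     0.018 -0.005]
 [-0.005  0.009 -1.   ]]
upper_ring [([229.0, 288.5], 0.8, array([ 0.4923, -0.2804,  0.114 ])), ([405.2, 69.9], 0.21, array([ 0.6541, -0.0532,  0.114 ]))]
lower_ring [([233.2, 264.1], 0.72, array([ 0.4932, -0.2762,  0.066 ]))]
knob_grip []
roaster [([248.3, 206.3], 0.78, array([ 0.5103, -0.2192,  0.    ]))]
```

View pics/f.png

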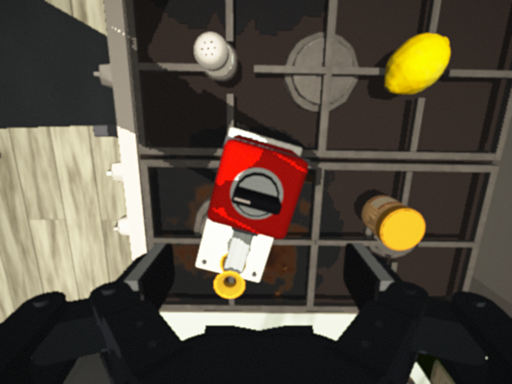

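The knob bar at (257,200) has sprung back: it's square to the housing again. The upper ring is at (229,287), and the shaker, lemon and jar haven't moved. Next, the spit.

Call:
{"fn": "step_arm", "kwargs": {
  "targets": "20 0 -40 0;65 -5 -50 0;110 -10 -50 0;155 -15 -50 0;200 -20 -50 0;245 -25 -50 0;285 -28 -50 0;310 -30 -50 0;320 -30 -50 0;320 -30 -50 0;320 -30 -50 0;320 -30 -50 0"
}}

```text
t: 10.05
tcp_pos: [0.4847, 0.1525, 0.294]
tool_rot: [0.701, 0.713, -0.0, -0.0]
force: [-0.6, -0.2, -0.2]
finger_gap: 0.999
gripper_force: 0.0
```

```bash
python3 - <<'E'
from h import *
s=manip.sense(); print(s['t'],s['tcp_pos'],s['q'])
print(R.from_quat(s['tool_rot']).as_matrix().round(4))
a=save('wrist','g.png')
for q,z in [('spit_handle',.161),('spit_tip',.015),('rack',0)]:
    print(q,[(np.round(r['position'],1).tolist(),round(r['p'],2),atz('wrist',r['position'],z,s).round(4)) for r in manip.mark_of('wrist',q)])
cv2.imwrite('pics/g2.png',cv2.resize(a[40:340,60:460,::-1],(800,600)))
E
```

```text
10.05 [0.48465674 0.15245549 0.29396031] [ 8.48080726e-02  2.94598692e-01  1.64060565e+00 -5.26479996e-04
  1.20711161e+00  6.87475618e-02]
[[-1.620e-02  9.999e-01 -7.000e-04]
 [ 9.999e-01  1.620e-02 -6.000e-04]
 [-5.000e-04 -7.000e-04 -1.000e+00]]
spit_handle [([320.1, 2.2], 0.92, array([0.5333, 0.3179, 0.161 ])), ([261.9, 186.8], 0.64, array([0.4869, 0.1568, 0.161 ]))]
spit_tip [([241.0, 70.8], 0.76, array([0.4574, 0.2863, 0.015 ]))]
rack [([263.8, 164.6], 0.68, array([0.4915, 0.1555, 0.    ]))]
```

View pics/g2.png

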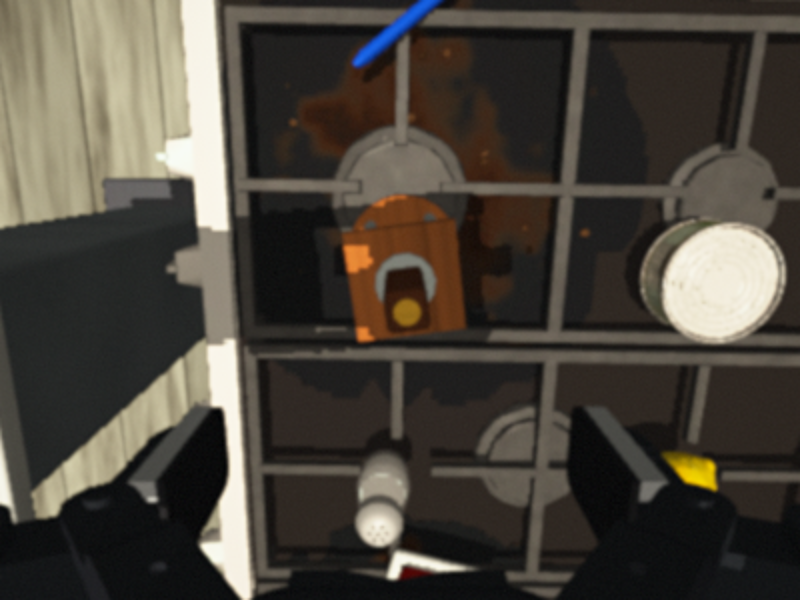

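The wrist picture shows the spit handle's top knob at about (263,196) and the collar at (263,181). Rack and handle are turned about 7° counter-clockwise from the tool. The blue spit is at the top edge.

```bash
python3 - <<'E'
from h import *
s=manip.sense()
for p,z in [((263.5,196),.191),((263,181.5),.131),((231.5,156.8),.125),((288,150),.125),((293,204),.125),((240,210.5),.125)]:
    print(atz('wrist',p,z,s).round(4))
m=manip.masks_of('wrist','spit'); 
for r in m: print(r['p'],r['position'])
E
```

```text
[0.4882 0.1555 0.191 ]
[0.4886 0.1564 0.131 ]
[0.4536 0.1822 0.125 ]
[0.5153 0.1906 0.125 ]
[0.5236 0.1294 0.125 ]
[0.4628 0.1206 0.125 ]
0.86 [294.4, 22.3]
0.55 [261.3, 186.0]
```

Call:
{"fn": "step_arm", "kwargs": {
  "targets": "3.5 3.8 30 -7;3.5 3.8 75 -7;3.5 3.8 115 -7;3.5 3.8 140 -7;3.5 3.8 151 -7;3.5 3.8 151 -7;3.5 3.8 151 -7"
}}

```text
t: 11.0
tcp_pos: [0.4892, 0.1573, 0.1442]
tool_rot: [0.656, 0.755, 0.001, 0.001]
force: [-0.2, -0.3, 0.1]
finger_gap: 0.999
gripper_force: 0.0
```

Call:
{"fn": "step_arm", "kwargs": {
  "targets": "0 0 0 0;0 0 0 0;0 0 0 0;0 0 0 0;0 0 0 0;0 0 0 0;0 0 0 0;0 0 0 0",
  "gripper": 1,
  "squeeze": 40
}}

```text
t: 11.8
tcp_pos: [0.4885, 0.1574, 0.1438]
tool_rot: [0.656, 0.755, 0.0, 0.0]
force: [-0.1, 0.1, 5.5]
finger_gap: 0.229
gripper_force: 39.7
```

Call:
{"fn": "step_arm", "kwargs": {
  "targets": "0 0 -10 0;0 0 -30 0;0 0 -60 0;0 0 -95 0;0 0 -130 0;0 0 -160 0;0 0 -175 0;0 0 -175 0",
  "squeeze": 60
}}

```text
t: 12.6
tcp_pos: [0.4893, 0.1575, 0.3209]
tool_rot: [0.656, 0.755, 0.002, 0.002]
force: [0.3, -0.4, -1.2]
finger_gap: 0.228
gripper_force: 58.6
```

```bash
python3 - <<'E'
from h import *
s=manip.sense(); M=R.from_quat(s['tool_rot']).as_matrix(); print(s['t'],s['tcp_pos'],s['force'],s['finger_gap'])
print(M.round(4))
d=np.array([0.4929,-0.2765,0.319])-s['tcp_pos']; print((M.T@d*1000).round(1))
E
```

```text
12.6 [0.48930031 0.15750716 0.32094776] [ 0.26046066 -0.40100373 -1.2097893 ] 0.22805264342701817
[[-1.398e-01  9.902e-01  5.600e-03]
 [ 9.902e-01  1.398e-01  5.000e-04]
 [-2.000e-04  5.600e-03 -1.000e+00]]
[-430.2  -57.1    1.7]
```

Call:
{"fn": "step_arm", "kwargs": {
  "targets": "-20 -3 0 0;-60 -8 0 0;-105 -14 0 0;-150 -20 0 0;-195 -26 0 0;-240 -32 0 0;-285 -38 0 0;-325 -43 0 0;-365 -48 0 0;-400 -53 0 0;-425 -57 0 0;-430 -57 0 0"
}}

```text
t: 13.8
tcp_pos: [0.4909, -0.279, 0.3163]
tool_rot: [0.657, 0.754, -0.0, -0.001]
force: [0.1, 0.5, -0.7]
finger_gap: 0.222
gripper_force: 58.6
```

Call:
{"fn": "step_arm", "kwargs": {
  "targets": "0 0 15 0;0 0 30 0;0 0 38 0;0 0 38 0;0 0 38 0;0 0 38 0"
}}

```text
t: 14.4
tcp_pos: [0.4922, -0.2764, 0.281]
tool_rot: [0.656, 0.755, 0.0, 0.001]
force: [-0.1, -0.4, -1.1]
finger_gap: 0.229
gripper_force: 58.6
```

```bash
python3 - <<'E'
from h import *
s=manip.sense(); M=R.from_quat(s['tool_rot']).as_matrix(); print(s['t'],s['tcp_pos'],s['finger_gap'])
print(M.round(4))
w=save('wrist','i.png'); a=save('scene','j.png'); b=save('side','k.png')
for q,z in [('upper_ring',.114),('lower_ring',.066),('spit_tip',s['tcp_pos'][2]+.019-.147),('spit_handle',.3)]:
  for c in ['wrist','scene','side']:
    print(q,c,[(np.round(r['position'],1).tolist(),round(r['p'],2),atz(c,r['position'],z,s).round(4)) for r in manip.mark_of(c,q)])
cv2.imwrite('pics/m.png',np.hstack([cv2.resize(w[:,:,::-1],(400,300))]+[cv2.resize(a[180:310,230:360,::-1],(300,300),interpolation=2)]))
E
```

```text
14.4 [ 0.4922446  -0.27636788  0.28100118] 0.22864535933595215
[[-1.402e-01  9.901e-01  1.100e-03]
 [ 9.901e-01  1.402e-01 -8.000e-04]
 [-1.000e-03  9.000e-04 -1.000e+00]]
upper_ring wrist []
upper_ring scene [([293.9, 270.3], 0.68, array([ 0.5009, -0.2758,  0.114 ]))]
upper_ring side [([290.3, 128.3], 0.76, array([ 0.4932, -0.2821,  0.114 ]))]
lower_ring wrist [([261.2, 174.3], 0.93, array([ 0.4946, -0.2739,  0.066 ]))]
lower_ring scene [([291.8, 284.7], 0.89, array([ 0.4976, -0.2761,  0.066 ]))]
lower_ring side [([288.2, 142.1], 0.71, array([ 0.4968, -0.278 ,  0.066 ]))]
spit_tip wrist []
spit_tip scene [([292.9, 261.0], 0.72, array([ 0.4927, -0.2787,  0.153 ])), ([293.9, 263.0], 0.56, array([ 0.4907, -0.2846,  0.153 ])), ([165.8, 184.6], 0.51, array([0.3941, 0.1325, 0.153 ]))]
spit_tip side [([311.6, 321.0], 0.7, array([0.4686, 0.3564, 0.153 ])), ([290.9, 117.9], 0.53, array([ 0.494 , -0.2777,  0.153 ]))]
spit_handle wrist [([258.9, 266.0], 0.76, array([ 0.4917, -0.277 ,  0.3   ])), ([257.4, 196.6], 0.57, array([ 0.4861, -0.2426,  0.3   ]))]
spit_handle scene [([294.4, 212.5], 0.86, array([ 0.4873, -0.2775,  0.3   ])), ([281.2, 283.2], 0.54, array([ 0.3497, -0.4068,  0.3   ])), ([180.4, 167.9], 0.47, array([ 0.3749, -0.0074,  0.3   ]))]
spit_handle side [([251.5, 374.0], 0.91, array([0.5593, 0.504 , 0.3   ])), ([294.5, 72.2], 0.7, array([ 0.4939, -0.267 ,  0.3   ]))]
```

View pics/m.png

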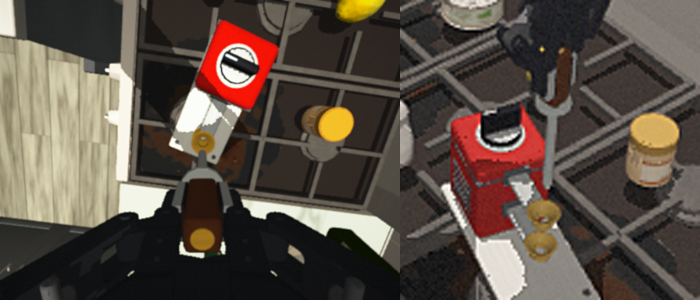

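The spit hangs upright above the rings. In the crop its tip is at (548,187), and the upper and lower mouths are at (543,212) and (540,246). I'll refine the offset with one zoomed view.

```bash
python3 - <<'E'
from h import *
s=manip.sense()
a=cv2.imread('pics/j.png');b=cv2.imread('pics/k.png');w=cv2.imread('pics/i.png')
def proj(c,p):
    k=manip.get_calibration(c); f=192/np.tan(np.radians(k['fov_y']/2)); q=np.linalg.inv(k['extrinsics'])@np.append(p,1)
    return f*q[0]/q[2]+k['cx'],f*q[1]/q[2]+k['cy']
for n,z in [('tip',.153),('tipseen',.15),('U',.114),('L',.066)]:
    print(n,np.round(proj('scene',[.4922,-.2764,z]),1),np.round(proj('side',[.4922,-.2764,z]),1))
def crop(im,x,y,n,S):
    c=cv2.resize(im[y:y+n,x:x+n],(S,S),interpolation=cv2.INTER_CUBIC)
    for i in range(0,n,10):
        cv2.putText(c,str(x+i),(int(i*S/n),10),0,.35,(0,255,0),1);cv2.putText(c,str(y+i),(0,int(i*S/n)+4),0,.35,(0,255,0),1)
        cv2.line(c,(int(i*S/n),12),(int(i*S/n),18),(0,255,0),1);cv2.line(c,(26,int(i*S/n)),(32,int(i*S/n)),(0,255,0),1)
    return c
cv2.imwrite('pics/n.png',np.hstack([crop(a,265,240,60,400),crop(b,260,100,60,400)]))
E
```

```text
tip [292.1 260.5] [291.5 118.2]
tipseen [292.  261.4] [291.4 119. ]
U [291.2 272.2] [290.7 129.4]
L [290.1 285.8] [289.7 142.5]
```

View pics/n.png

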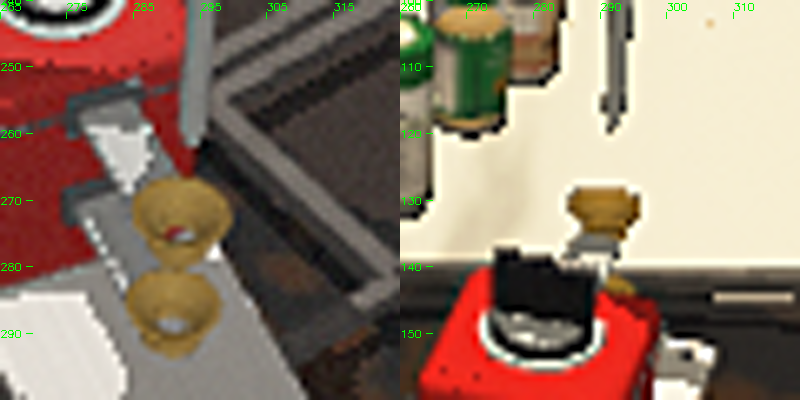

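The zoom shows the tip at scene (293.8,261.4) and side (291.8,119.6), and the upper mouth at scene (292.4,272) and side (290.4,131). So the ring is about 1 mm in +x and 2 mm in +y from the tip, well inside the funnel. I'll descend gently into the upper ring.

Call:
{"fn": "step_arm", "kwargs": {
  "targets": "1.8 1.3 0 0;1.8 1.3 10 0;1.8 1.3 20 0;1.8 1.3 28 0;1.8 1.3 35 0;1.8 1.3 40 0;1.8 1.3 44 0;1.8 1.3 48 0;1.8 1.3 51 0;1.8 1.3 51 0;1.8 1.3 51 0"
}}

```text
t: 16.25
tcp_pos: [0.4929, -0.2745, 0.2295]
tool_rot: [0.656, 0.755, -0.0, 0.0]
force: [0.2, 0.3, -0.6]
finger_gap: 0.227
gripper_force: 58.6
```

```bash
python3 - <<'E'
from h import *
s=manip.sense(); print(s['t'],s['tcp_pos'],s['force'],s['ft_torque'],s['finger_gap'],R.from_quat(s['tool_rot']).as_matrix()[:,2])
E
```

```text
16.25 [ 0.49292562 -0.27454871  0.22946169] [ 0.1898796   0.32448014 -0.565262  ] [-0.05652489  0.02647225  0.00737353] 0.22678198537623798 [ 3.05480395e-04 -2.77405662e-04 -9.99999915e-01]
```

No contact force, and the tip is at z ≈ 0.100, inside the bore. I'll continue to between the rings.

Call:
{"fn": "step_arm", "kwargs": {
  "targets": "0 0 5 0;0 0 10 0;0 0 15 0;0 0 20 0;0 0 24 0;0 0 24 0;0 0 24 0"
}}

```text
t: 16.95
tcp_pos: [0.4928, -0.2745, 0.2052]
tool_rot: [0.656, 0.755, 0.0, -0.0]
force: [0.5, -1.0, -1.7]
finger_gap: 0.228
gripper_force: 58.6
```

```bash
python3 - <<'E'
from h import *
s=manip.sense(); print(s['t'],s['tcp_pos'],s['force'],s['ft_torque'],s['finger_gap'])
save('scene','o.png');save('side','p.png'); save('wrist','q.png')
E
```

```text
16.95 [ 0.49283152 -0.27445213  0.20518111] [ 0.53230272 -0.95165408 -1.69581616] [ 0.01932315 -0.01846745 -0.03612138] 0.22812793316666122
```

Call:
{"fn": "step_arm", "kwargs": {
  "targets": "-1 0 5 0;-1 0 10 0;-1 0 15 0;-1 0 19 0;-1 0 23 0;-1 0 27 0;-1 0 30 0;-1 0 30 0;-1 0 30 0"
}}

```text
t: 18.0
tcp_pos: [0.493, -0.2755, 0.1753]
tool_rot: [0.656, 0.755, -0.0, 0.0]
force: [-1.5, 0.3, -0.3]
finger_gap: 0.225
gripper_force: 58.6
```

```bash
python3 - <<'E'
from h import *
s=manip.sense(); print(s['t'],s['tcp_pos'],s['force'],s['ft_torque'],s['finger_gap'])
E
```

```text
18.0 [ 0.49300449 -0.27547298  0.17529806] [-1.49277466  0.26455609 -0.31949293] [ 0.00374808 -0.00176815 -0.02458329] 0.2248292082893307
```

Call:
{"fn": "step_arm", "kwargs": {
  "targets": "0 -0.5 5 0;0 -0.5 10 0;0 -0.5 14 0;0 -0.5 17 0;0 -0.5 17 0;0 -0.5 17 0;0 -0.5 17 0;0 -0.5 17 0"
}}

```text
t: 18.8
tcp_pos: [0.4925, -0.2754, 0.1584]
tool_rot: [0.656, 0.755, 0.0, 0.0]
force: [0.0, 0.4, -1.0]
finger_gap: 0.226
gripper_force: 58.5
```

```bash
python3 - <<'E'
from h import *
s=manip.sense(); print(s['t'],s['tcp_pos'],s['force'],s['ft_torque'],s['finger_gap'],s['gripper_force'])
a=save('scene','r.png');b=save('side','s.png')
cv2.imwrite('pics/s2.png',np.hstack([cv2.resize(a[200:320,240:360,::-1],(400,400),interpolation=2),cv2.resize(b[70:190,230:350,::-1],(400,400),interpolation=2)]))
E
```

```text
18.8 [ 0.49245964 -0.27543623  0.15841054] [ 0.03447775  0.42324541 -0.99193535] [0.15421428 0.00173969 0.00244493] 0.2258041996908479 58.516772389411926
```

View pics/s2.png

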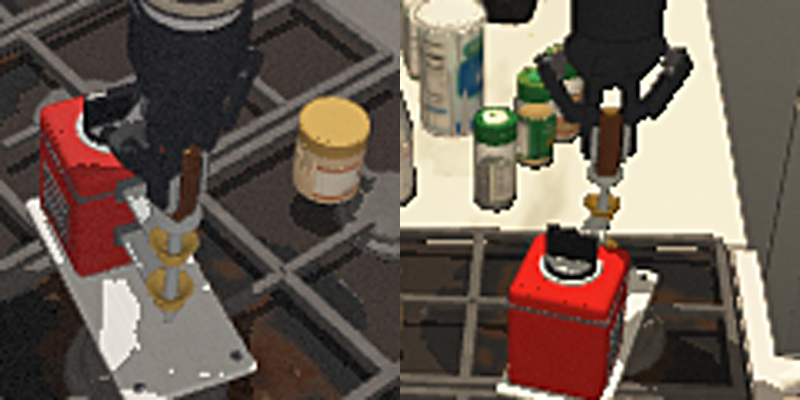

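The picture shows the shaft through both rings, at crop (175,245) and (170,288), with the point out below at (168,318). It's upright and held by the handle, and the side forces are near zero. I'll hand it in.

```bash
python3 -c "
from station import manip
print(manip.sign_off())"
```

```text
the job is handed in; nothing more can be done
None
```

I handed the job in at about 19 s of the 64 s allowed: the knob was twisted to its stop and sprang back, and the spit is held upright through both rings with its point about 29 mm above the roaster's underside; the hand-in gave no verdict.

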